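# Unclamp the stub file and hang it on its peg

## Task

The stub file is locked upright in the clamp block. Swing the clamp's lever open all the way, lift the file out and hang it by the hole in its handle on the peg of the tool stand, well onto the peg and hanging free. Leave the lever open and do not disturb the hammer, steel bench block, bottle or cutters lying around.

Things in the scene. Friction and masses are not known exactly. Their poses are not given: they have to be found in the camera images.
- clamp: Fixed grey-painted steel clamp block, 70 (x) x 100 (y, from -42 to +58) x 60 mm high. Origin on the table directly under the middle of the slot in its top (slot 9 mm in x by 20 mm in y, 54 mm deep); z up. A steel keeper lever lies over its top along y and stops the file's guard from rising.
- lever (a joint): Lever angle, rad, about an upright pin at x = -13, y = +40 mm in the clamp's frame: 0 shut, 1.2 open stop; stays where left. Flat bar 10 mm wide, 70 to 78 mm above the table; 53 mm nose from the pin to clamp -y, over the front (-x) edge of the file's guard when shut; 63 mm arm to +y with the knob. Opening moves the nose to clamp -x, the knob to +x (clockwise from above).
- lever_knob (a point): Middle of the lever's upright black knob (16 mm diameter, 26 mm tall, its top 104 mm above the table), 55 mm from the pin; when shut it lies at x = -13, y = +95 mm in the clamp's frame.
- file: Loose stub file, 0.15 kg, blade down in the slot, its axes then along the clamp's. Origin under its steel guard (36 x 40 x 8 mm), which rests on the block's top. Below: blade 5 (x) x 16 (y) x 48 mm long. Above: flat black handle 12 mm thick (x), 34 mm wide (y), its top 88 mm above the origin (148 mm above the table in the clamp). z runs up the handle.
- file_hole (a point): Centre of the round 24 mm hole through the thickness (file x) of the handle, 71 mm above the file's origin, 17 mm below the handle's top. The blade's end is 119 mm below it. Held across the 34 mm width, the fingers leave the hole free.
- stand: Fixed light wooden tool stand: foot 150 (x) x 110 (y) x 12 mm, origin under its centre, z up; square 22 mm post at x = +50 mm, 205 mm tall. One bare steel peg of 8 mm diameter leaves the post towards stand -x, rising 10 degrees.
- peg_tip (a point): Centre of the 12 mm ball at the peg's free end, in the stand's frame at x = -46, y = 0, z = 205 mm.
- peg_root (a point): Where the peg's axis enters the post: x = +39, y = 0, z = 190 mm in the stand's frame.
- hammer: Bystander: hammer, 240 mm long, lying on the table between clamp and stand, about 30 mm high.
- anvil: Bystander: square steel bench block, 75 x 75 x 22 mm, on the far part of the table.
- bottle: Bystander: clear water bottle, 62 mm diameter, 190 mm tall, on the far part of the table.
- cutters: Bystander: small side cutters, about 105 x 60 mm, 13 mm high, lying on the far part of the table.
Things that resemble listed ones, but are neither listed nor needed, are in the scene too. Of the things like the clamp, leave any that is brown or pink; of the rest the smaller one is meant.

How it is judged:
By the outcome, as a careful person would: the job done as asked, in the order asked, and still so for the second after the job is handed in, with the robot touching nothing.
It also fails if it takes over 61 s, if anything falls off the work surface, if the arm or the gripper's body presses on something with over 40 N, if the wrist force passes 120 N, or if a joint passes its speed limit or range.

## Robot

A 6-joint arm with a two-finger parallel gripper is mounted at the origin on the work surface. World frame = base frame: x ahead of the robot, y to its left, z up, the work surface at z = 0. Lengths are in m, angles in rad, forces in N, time in s.
With the tool pointing down it reaches from about 0.325 to 0.875 m from the base axis. Payload 4.4 kg.
Tool frame: the origin (TCP) lies midway between the tips of the shut fingers; the grasp point (between the pads) lies 19 mm behind it; z points along the fingers, y is the line along which they close (so a half turn about z gives the same grasp; the last joint's range is limited). The gripper opens to 85 mm and grips with 20 to 120 N. Pads are 22 mm wide; open, the fingers measure 114 mm over their backs; the gripper's body (76 mm by 85 mm) begins 54 mm behind the grasp point. The pads swing forward as they close: fully open they stand 13 mm farther back than shut.
Start: joints at [-1.264, 0.207, 1.542, -0, 1.393, -0.15], TCP at [0.254, -0.516, 0.231] pointing down, gripper open.
Joint ranges: [-2.73, 2.73], [-0.86, 2.22], [0.23, 2.46], [-1.11, 4.25], [0.08, 2.63], [-2.82, 2.82]. Speed limits (rad/s): [2.79, 2.79, 3.14, 3.14, 3.14, 3.14].

## Interface

Orientations are given as [roll, pitch, yaw] about the fixed x, y, z axes, in that order (R = Rz(yaw) Ry(pitch) Rx(roll)).
In Python, from rig import r, optics gives the robot as it stands.
- The arm moves only by the shell command python3 -m jog 'ROWS' [OPENING] [FORCE]. ROWS is JSON, a list of rows, each an object with "delta_pos": the shift along the tool's x, y, z in units of 30 mm (1.0 is 30 mm), a list of three; "spin": the turn about the tool's z in units of 8 degrees (1.0 is 8 degrees). A call has 1 to 12 rows; each row is the pose to reach, as a shift and turn from the pose commanded when the call began, along the tool's axes at that moment; what a row does not reach only later rows make up. A row lasts 1/10 s, in which the tool goes at most 50 mm and 8.59 degrees, less where a joint would pass 70% of its speed; a pose out of reach is approached as far as the arm can. A call with a gripper value outside its range is refused whole. OPENING is the finger opening in mm, from 0 to 85.4, set as the call begins (- or left out, the last holds). The fingers move at their own pace and stop on an object; FORCE is the grip in N (left out, the last holds). Time passes only in rows, so rows that repeat a pose let the fingers close. It gives the time, the measured TCP pose, the force, the opening and the grip force at its end, in the units of the state.
- r.read_state(): the state, without advancing time (a new reading comes with each control period).
- optics.camera(name): name is "scene" or "top" or "wrist"; returns the picture (480x640x3 uint8, red, green, blue); there is no depth.
- optics.camera_params(name): a dict with "camera_matrix" (3x3 intrinsics, pixels), "D" ([k1, k2, p1, p2, k3] as OpenCV has them; the pictures are not rectified), "xyz" and "attitude" of the camera in the world; the wrist camera has in their place "hand_eye" (4x4, takes a point from camera to tool coordinates, whose origin is the TCP and whose axes are the flange's). Camera axes: x right, y down, z forward; pixel columns grow to the right and rows downward; lengths in m; the calibration is good to about 2 mm. A picture is of the moment at which its call begins: read the wrist's pose just before it. camera_params takes no time and is no camera call.
- r.job_done(): hands the job in; it is judged then, once.
The state is a dict: "time": time; "joint_positions": joint angles; "dq": joint speeds; "tau": joint torques, N m; "tool_pos": TCP position; "tool_rot": TCP orientation; "force": force on the tool from outside, world axes, zero at the start; "moment": the same for the moment, N m; "opening": opening from 0.0 (shut) to 1.0 (fully open); "finger_force": force on a finger pad.
Only numpy, scipy, OpenCV 4.12 (cv2) and the standard library are available. Lean on these libraries where they do the work, as an engineer would, in place of code of your own. Each camera call takes 0.05 s, during which the arm holds its last target. There are 200 camera calls.

## Working session

There is one attempt and no reset: what is moved stays moved. The work goes in short steps, Python scripts to look and compute and a shell command to move; the robot and the scene stay as the last step left them, time stands still between calls to the robot, and variables do not carry over. Pictures are saved under pics/ and viewed, at most 11 in all, crops included, and the job is handed in when it is done.

```bash
mkdir -p pics; python3 - <<'E'
from rig import r, optics
import cv2, numpy as np
for n in ["scene","top"]:
    cv2.imwrite(f"pics/{n}0.png", optics.camera(n)[:,:,::-1])
    p=optics.camera_params(n); print(n,p)
print(optics.camera_params("wrist"))
print(r.read_state())
E
```

```text
scene {'camera_matrix': array([[503.16606556,   0.        , 332.1863509 ],
       [  0.        , 503.16606556, 238.15109861],
       [  0.        ,   0.        ,   1.        ]]), 'D': array([0.0235622, 0.       , 0.       , 0.       , 0.       ]), 'xyz': array([1.01264734, 0.32696021, 0.98169801]), 'attitude': array([-2.53513279, -0.00567419,  2.18282618])}
top {'camera_matrix': array([[434.19423024,   0.        , 313.53760621],
       [  0.        , 434.19423024, 230.68382686],
       [  0.        ,   0.        ,   1.        ]]), 'D': array([-0.04538159,  0.        ,  0.        ,  0.        ,  0.        ]), 'xyz': array([0.42762264, 0.02115151, 0.96277101]), 'attitude': array([-2.99007795, -0.00859798, -1.56729881])}
{'camera_matrix': array([[428.53383567,   0.        , 323.37668343],
       [  0.        , 428.53383567, 238.21709818],
       [  0.        ,   0.        ,   1.        ]]), 'D': array([0.00270774, 0.        , 0.        , 0.        , 0.        ]), 'hand_eye': array([[ 1.90282497e-04, -9.46823098e-01, -3.21754541e-01,
         8.24680275e-02],
       [ 9.99999915e-01,  6.
[... 227 characters left out ...]
}
{'time': 0.1, 'joint_positions': array([-1.26447673e+00,  2.07363973e-01,  1.54283421e+00, -1.80243787e-06,
        1.39353820e+00, -1.50479650e-01]), 'dq': array([-2.98765664e-04, -1.51116356e-03, -4.03681394e-03,  1.11168599e-05,
        4.41097401e-04,  7.87219578e-04]), 'tau': array([ 6.83655594e-05, -3.84090865e+01, -2.92548144e+01, -1.20762297e-04,
        4.87156343e-03,  3.29421503e-06]), 'tool_pos': array([ 0.25340449, -0.51536465,  0.23021437]), 'tool_rot': array([-3.13947289e+00, -3.19617012e-04,  4.56799225e-01]), 'force': array([ 0.03009204, -1.3550619 ,  0.05862023]), 'moment': array([ 0.00334051,  0.03351834, -0.01389634]), 'finger_force': 0.0, 'opening': 0.9998845795518729}
```

View pics/scene0.png

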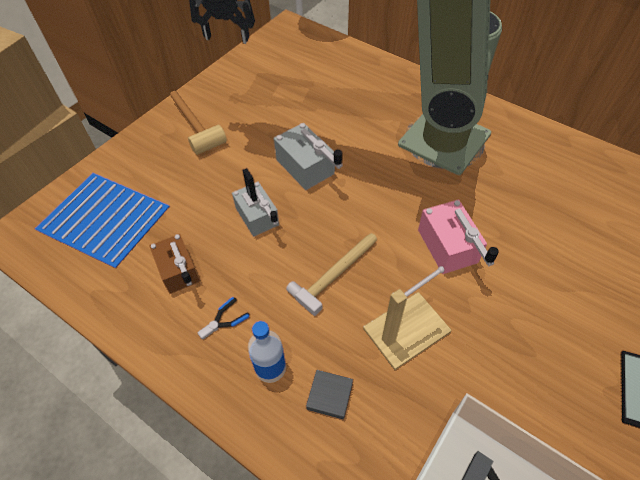

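View pics/top0.png

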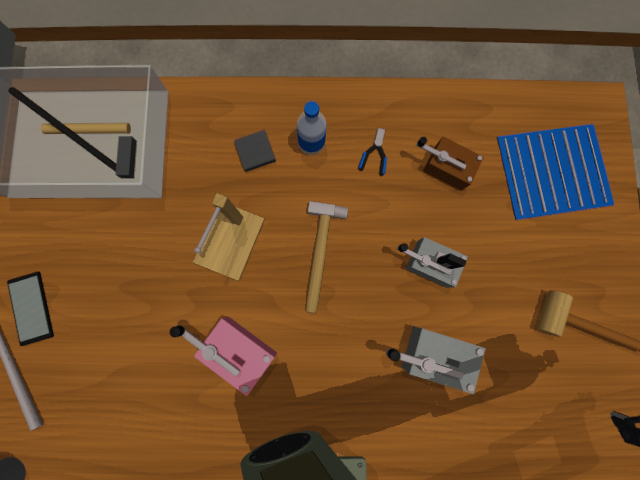

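The scene view shows the smaller grey clamp with the file at about (255,205), and the stand at (405,325) with its peg tip near (440,269). In the top view the clamp is at (437,262) and the stand at (230,240). Next I'll enlarge both.

```bash
python3 - <<'E'
import cv2, numpy as np
def tile(f,x,y,w=80,h=60,s=10):
    c=cv2.imread(f)[y:y+h,x:x+w]; k=400/w
    c=cv2.resize(c,(400,300),interpolation=cv2.INTER_CUBIC)
    for i in range(0,w,10):
        cv2.line(c,(int((i+.5)*k),0),(int((i+.5)*k),5),(0,255,255),1); cv2.putText(c,str(x+i),(int((i+.5)*k)-8,15),0,.32,(0,255,255),1)
    for i in range(0,h,10):
        cv2.line(c,(0,int((i+.5)*k)),(5,int((i+.5)*k)),(0,255,255),1); cv2.putText(c,str(y+i),(6,int((i+.5)*k)+4),0,.32,(0,255,255),1)
    return c
a=np.hstack([tile('pics/scene0.png',215,165,100,75),tile('pics/scene0.png',355,260,120,90)])
b=np.hstack([tile('pics/top0.png',395,230),tile('pics/top0.png',180,190,120,90)])
cv2.imwrite('pics/crop1.png',np.vstack([a,b]))
E
```

```text
(no output)
```

View pics/crop1.png

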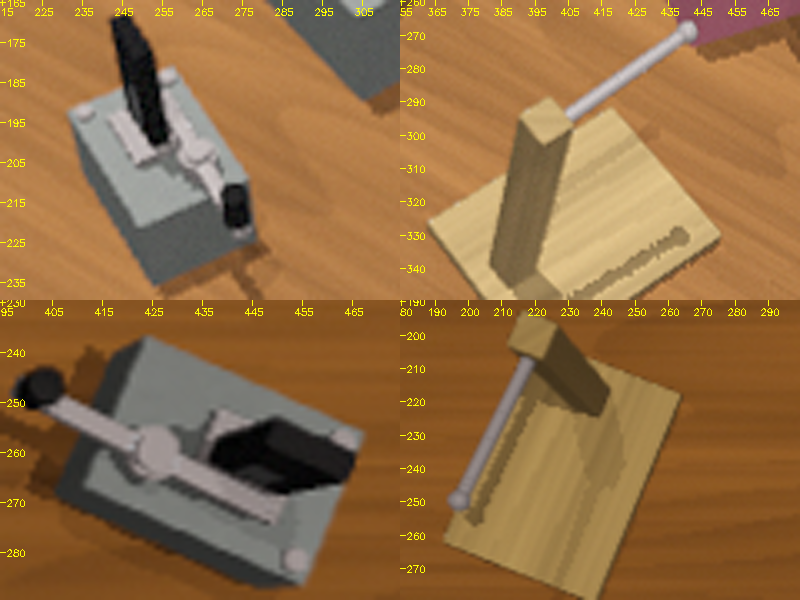

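Pixel readings:
- **Scene view:** knob top (273.8,211.2), lever pin (265.2,202), peg tip (440.9,269.1), post top centre (398.3,295.5).
- **Top view:** knob top (403.5,246), pin (426,259.5), peg tip (197.2,249.5), post top centre about (220,200).

I'll triangulate these and fit poses.

```bash
cat > h.py <<'E'
import cv2, numpy as np
from rig import r, optics
from scipy.spatial.transform import Rotation as R
from scipy.optimize import least_squares
def cam(n,st=None):
    p=optics.camera_params(n)
    if n=="wrist":
        T=np.eye(4);T[:3,:3]=R.from_euler('xyz',st["tool_rot"]).as_matrix();T[:3,3]=st["tool_pos"]
        T=T@p["hand_eye"]
    else:
        T=np.eye(4);T[:3,:3]=R.from_euler('xyz',p["attitude"]).as_matrix();T[:3,3]=p["xyz"]
    return T,p["camera_matrix"],p["D"]
def proj(c,P):
    T,K,D=c; Ti=np.linalg.inv(T)
    return cv2.projectPoints(np.atleast_2d(P).astype(float),cv2.Rodrigues(Ti[:3,:3])[0],Ti[:3,3],K,D)[0][:,0]
def tri(obs):  # [(cam,(u,v))]
    s=least_squares(lambda P:np.concatenate([proj(c,P)[0]-uv for c,uv in obs]),[.5,0,.1]); return s.x,np.abs(s.fun).max()
def place(q,P): # q=x,y,yaw
    P=np.atleast_2d(P); return P@R.from_euler('z',q[2]).as_matrix().T+[q[0],q[1],0]
def fit(obs,q0):  # [(cam,Plocal,(u,v))]
    f=lambda q:np.concatenate([proj(c,place(q,P))[0]-uv for c,P,uv in obs])
    s=least_squares(f,q0,loss='soft_l1'); return s.x,f(s.x).reshape(-1,2).round(1)
E
python3 - <<'E'
from h import *
S,T=cam("scene"),cam("top")
for n,a,b in [("knobtop",(273.8,211.2),(403.5,246)),("pin",(265.2,202),(426,259.5)),("peg",(440.9,269.1),(197.2,249.5)),("post",(398.3,295.5),(220,200)),("c++",(276.5,209.5),(423.9,236.9))]:
    print(n,*tri([(S,a),(T,b)]))
m=.001
# clamp corners at z=60: x+-35,y -42..58
C=[(S,(-.013,.095,.104),(273.8,211.2)),(T,(-.013,.095,.104),(403.5,246)),(S,(-.013,.04,.08),(265.2,202)),(T,(-.013,.04,.08),(426,259.5)),
(T,(.035,.058,.06),(423.9,236.9)),(T,(.035,-.042,.06),(467.1,255.9)),(T,(-.035,-.042,.06),(455.1,286.5)),(T,(-.035,.058,.06),(411.5,266.9)),
(S,(.035,-.042,.06),(232,194)),(S,(-.035,-.042,.06),(257.5,182)),(S,(.035,.058,.06),(249.5,220.7)),(S,(-.035,.058,.06),(276.5,209.5))]
q,res=fit(C,[.5,-.25,-.55]);print(q,res.tolist())
P=[(S,(-.046,0,.205),(440.9,269.1)),(T,(-.046,0,.205),(197.2,249.5)),(S,(.05,0,.205),(398.3,295.5)),(T,(.05,0,.205),(220,200)),
(T,(-.075,.055,.012),(193,262.5)),(T,(-.075,-.055,.012),(238.5,279.5)),(T,(.075,-.055,.012),(264,218.5)),(S,(-.075,.055,.012),(451,330.5)),(S,(-.075,-.055,.012),(418.5,293)),(S,(.075,-.055,.012),(363,326.5))]
q2,res=fit(P,[.5,.2,-.5]);print(q2,res.tolist())
print("file hole",place(q,(0,0,.131)),"knob",place(q,(-.013,.095,.09)),"pin",place(q,(-.013,.04,.08)),"tip/root",place(q2,[(-.046,0,.205),(.039,0,.19)]))
E
```

```text
knobtop [ 0.52813755 -0.1645859   0.10633127] 0.3063945441537612
pin [ 0.50317466 -0.21539971  0.07742481] 1.0055111138534016
peg [0.50938516 0.21975686 0.20196548] 0.14666508665817446
post [0.59917066 0.18363331 0.19929514] 0.09685724998809064
c++ [ 0.5346136  -0.18378855  0.11649095] 12.155596809115764
[ 0.49944521 -0.25683068 -0.42654568] [[0.0, 0.1], [-0.3, 0.9], [-1.3, -0.6], [-0.7, -0.1], [-0.3, -0.9], [0.1, -0.3], [-0.2, -0.4], [-0.6, -0.7], [-0.7, -2.7], [0.5, -1.9], [-0.1, -0.2], [0.3, -1.2]]
[ 0.55353591  0.20234823 -0.37203746] [[-0.2, -0.6], [0.1, -1.0], [0.3, -1.0], [-1.0, -1.2], [-1.4, -1.2], [-0.8, 0.4], [-0.0, -1.6], [0.8, -1.4], [-0.3, -2.8], [-0.6, -1.5]]
file hole [[ 0.49944521 -0.25683068  0.131     ]] knob [[ 0.52691421 -0.16496418  0.09      ]] pin [[ 0.50415914 -0.2150362   0.08      ]] tip/root [[0.51068283 0.21906988 0.205     ]
 [0.58986787 0.18817117 0.19      ]]
```

Fits are consistent to a few mm: the clamp is at (0.499,-0.257) with yaw -24.4°, and the stand at (0.554,0.202) with yaw -21.3°. The triangulated heights match too (knob 0.106, peg tip 0.202). Next I'll move over the clamp for close wrist views.

```bash
cat >> h.py <<'E'
def units(goals,yaw=None):
    """world TCP goals -> rows in tool units from the current pose"""
    st=r.read_state(); M=R.from_euler('xyz',st["tool_rot"]).as_matrix()
    print("at",st["tool_pos"].round(4),np.degrees(st["tool_rot"]).round(2))
    for g in np.atleast_2d(goals): print((M.T@(g-st["tool_pos"])/.03).round(3))
    if yaw is not None: print("spin",round(-(yaw-np.degrees(st["tool_rot"][2]))/8,3))
E
python3 - <<'E'
from h import *
units([[.51,-.21,.26],[.48,-.28,.26]],31.2)
E
```

```text
at [ 0.2534 -0.5154  0.2302] [-1.7988e+02 -2.0000e-02  2.6170e+01]
[12.166 -5.365 -0.978]
[10.24  -3.712 -0.982]
spin -0.628
```

```bash
python3 -m jog '[{"delta_pos":[1.5,-0.5,-1],"spin":-0.3},{"delta_pos":[3,-1,-1],"spin":-0.6},{"delta_pos":[4.5,-1.6,-1],"spin":-0.6},{"delta_pos":[6,-2.1,-1],"spin":-0.6},{"delta_pos":[7.5,-2.7,-1],"spin":-0.6},{"delta_pos":[9,-3.2,-1],"spin":-0.6},{"delta_pos":[10.25,-3.7,-1],"spin":-0.6},{"delta_pos":[10.25,-3.7,-1],"spin":-0.6},{"delta_pos":[10.25,-3.7,-1],"spin":-0.6},{"delta_pos":[10.25,-3.7,-1],"spin":-0.6}]' 40 20
cat > snap.py <<'E'
import sys,pickle
from h import *
def snap(n):
    st=r.read_state(); im=optics.camera("wrist"); cv2.imwrite(f"pics/{n}.png",im[:,:,::-1]); pickle.dump(cam("wrist",st),open(f"pics/{n}.pkl","wb"))
if __name__=="__main__": snap(sys.argv[1])
E
python3 snap.py w1; python3 -c "
from h import *
units([[.52,-.20,.26]])"
```

```text
time: 1.1
tool_pos: [0.4799, -0.2814, 0.2609]
tool_rot: [-3.141, 0.001, 0.54]
force: [0.9, -0.0, 0.5]
opening: 0.468
finger_force: 0.0
at [ 0.4797 -0.2818  0.261 ] [-1.7997e+02  4.0000e-02  3.0870e+01]
[ 2.551 -1.65   0.031]
```

```bash
python3 -m jog '[{"delta_pos":[1.3,-0.8,0]},{"delta_pos":[2.5,-1.6,0]},{"delta_pos":[2.5,-1.6,0]},{"delta_pos":[2.5,-1.6,0]},{"delta_pos":[2.5,-1.6,0]}]'
python3 snap.py w2; python3 - <<'E'
import cv2,numpy as np
a=[cv2.resize(cv2.imread(f'pics/w{i}.png'),(400,300),interpolation=cv2.INTER_AREA) for i in (1,2)]
from h import *
import pickle
q=[ 0.49944521,-0.25683068,-0.42654568]
pts=place(q,[(-.013,.095,.104),(0,0,.148),(-.013,.04,.08)])
big=[]
for i in (1,2):
    c=pickle.load(open(f'pics/w{i}.pkl','rb')); p=proj(c,pts); print(p.round(0).tolist())
    im=cv2.imread(f'pics/w{i}.png'); big.append(im)
    im2=im[::,::]
cv2.imwrite('pics/w12.png',np.vstack([np.hstack(a)]))
E
```

```text
[[207.0, 63.0], [306.0, 185.0], [263.0, 132.0]]
[[207.0, 63.0], [305.0, 185.0], [263.0, 132.0]]schema error: expected keys delta_pos, spin
```

View pics/w12.png

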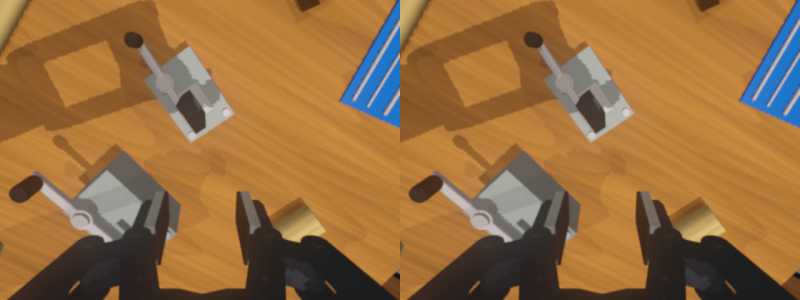

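The move was refused because `spin` is required, so both halves show the same view. The clamp is at about (380,190) in full-resolution pixels, with the knob at (267,80) against a predicted (207,63), and the handle at (383,220). I'll redo the move.

```bash
python3 -m jog '[{"delta_pos":[1.3,-0.8,0],"spin":0},{"delta_pos":[2.5,-1.6,0],"spin":0},{"delta_pos":[2.5,-1.6,0],"spin":0},{"delta_pos":[2.5,-1.6,0],"spin":0},{"delta_pos":[2.5,-1.6,0],"spin":0}]'
python3 snap.py w2; python3 - <<'E'
import cv2,numpy as np
def tile(f,x,y,w,h,k):
    c=cv2.resize(cv2.imread(f)[y:y+h,x:x+w],None,fx=k,fy=k,interpolation=cv2.INTER_CUBIC)
    for i in range(0,w,20): cv2.putText(c,str(x+i),(int((i+.5)*k)-8,10),0,.3,(0,255,255),1);cv2.line(c,(int((i+.5)*k),12),(int((i+.5)*k),16),(0,255,255),1)
    for i in range(0,h,20): cv2.putText(c,'-'+str(y+i),(0,int((i+.5)*k)+3),0,.3,(0,255,255),1)
    return c
a=tile('pics/w1.png',190,30,200,220,2); b=cv2.imread('pics/w2.png')[0:440,:]
b=cv2.resize(b,(400,275))
o=np.zeros((600,800,3),np.uint8); o[:440,:400]=a; o[:275,400:]=b
cv2.imwrite('pics/w12b.png',o)
E
```

```text
time: 1.7
tool_pos: [0.5196, -0.2024, 0.2613]
tool_rot: [3.141, 0.001, 0.539]
force: [0.4, 0.2, -0.8]
opening: 0.468
finger_force: 0.0
```

View pics/w12b.png

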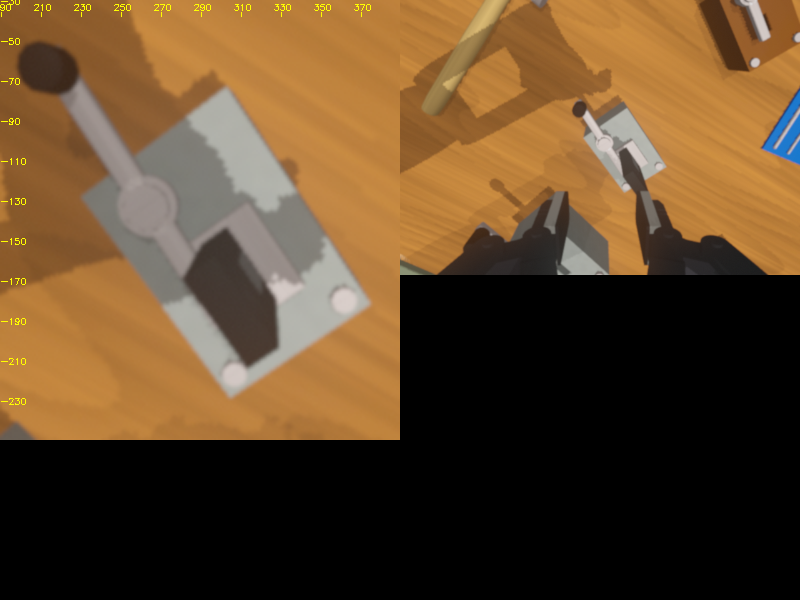

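In w1 the knob top is at (211,63) and the pin at (263,133). The block's top corners are at (303.5,72.5), (375,181), (304.5,228.5) and (230.5,127.5). In w2 the knob is at about (286,173) and the pin at (328,229). I'll refine the fit with these.

```bash
python3 - <<'E'
from h import *
import pickle
a=pickle.load(open('pics/w1.pkl','rb'));b=pickle.load(open('pics/w2.pkl','rb'))
print("knob",tri([(a,(211,63)),(b,(286,171))]),"pin",tri([(a,(263,133)),(b,(328,229))]))
C=[(a,(-.013,.095,.104),(211,63)),(a,(-.013,.04,.08),(263,133)),(a,(.035,.058,.06),(303.5,72.5)),(a,(.035,-.042,.06),(375,181)),(a,(-.035,-.042,.06),(304.5,228.5)),(a,(-.035,.058,.06),(230.5,127.5)),(b,(-.013,.095,.104),(286,171)),(b,(-.013,.04,.08),(328,229))]
q,res=fit(C,[.5,-.25,-.45]);print(q,np.degrees(q[2]),res.tolist())
q,res=fit(C[:6],[.5,-.25,-.45]);print(q,np.degrees(q[2]),res.tolist())
print(proj(a,place(q,[(x,y,.148) for x in(-.006,.006) for y in (-.017,.017)])).round(0).tolist())
k=place(q,(-.013,.095,0))[0];pn=place(q,(-.013,.04,0))[0]
print(k,pn)
k[2]=.17; k2=k.copy();k2[2]=.083
units([k,k2])
M=R.from_euler('xyz',r.read_state()["tool_rot"]).as_matrix()
for t in np.arange(.15,1.36,.15):
    d=place(q,(-.013+.055*np.sin(t),.04+.055*np.cos(t),0))[0]-place(q,(-.013,.095,0))[0]
    print(round(t,2),(M.T@d/.03).round(2))
E
```

```text
knob (array([ 0.52815619, -0.16393899,  0.0889026 ]), np.float64(1.2254241868780582)) pin (array([ 0.50377148, -0.2154136 ,  0.08001206]), np.float64(0.5846898107062657))
[ 0.49907333 -0.25731853 -0.43845892] -25.121845421364814 [[-2.4, 0.0], [1.1, -0.9], [1.4, -0.0], [0.2, 1.2], [-0.2, -0.3], [0.4, -1.1], [-1.1, 6.6], [-0.1, -0.0]]
[ 0.49898608 -0.25716334 -0.43174138] -24.736959114288265 [[-3.3, 0.7], [0.6, -0.6], [0.6, -0.0], [0.2, 0.8], [-0.0, -0.2], [-0.1, -0.6]]
[[314.0, 214.0], [281.0, 169.0], [330.0, 203.0], [298.0, 157.0]]
[ 0.52693202 -0.1654408   0.        ] [ 0.5039171  -0.21539392  0.        ]
at [ 0.5196 -0.2026  0.2613] [1.7999e+02 3.0000e-02 3.0850e+01]
[ 0.846 -0.937  3.041]
[ 0.848 -0.938  5.941]
0.15 [ 0.14  0.24 -0.  ]
0.3 [0.24 0.49 0.  ]
0.45 [0.3  0.76 0.  ]
0.6 [0.32 1.03 0.  ]
0.75 [0.3  1.31 0.  ]
0.9 [0.24 1.58 0.  ]
1.05 [0.14 1.83 0.  ]
1.2 [0.   2.07 0.  ]
1.35 [-0.17  2.28  0.  ]
```

```bash
python3 -m jog '[{"delta_pos":[0.85,-0.93,0.5],"spin":0},{"delta_pos":[0.85,-0.93,2],"spin":0},{"delta_pos":[0.85,-0.93,3.3],"spin":0},{"delta_pos":[0.85,-0.93,4.6],"spin":0},{"delta_pos":[0.85,-0.93,5.4],"spin":0},{"delta_pos":[0.85,-0.93,5.9],"spin":0},{"delta_pos":[0.85,-0.93,5.9],"spin":0},{"delta_pos":[0.85,-0.93,5.9],"spin":0}]' 40 20
python3 -m jog '[{"delta_pos":[0,0,0],"spin":0},{"delta_pos":[0,0,0],"spin":0},{"delta_pos":[0,0,0],"spin":0},{"delta_pos":[0,0,0],"spin":0},{"delta_pos":[0,0,0],"spin":0}]' 8 25
```

```text
time: 2.55
tool_pos: [0.5284, -0.165, 0.0853]
tool_rot: [3.14, -0.001, 0.54]
force: [-0.0, 0.3, 0.1]
opening: 0.464
finger_force: 0.0
time: 3.05
tool_pos: [0.5292, -0.165, 0.0862]
tool_rot: [3.138, -0.002, 0.541]
force: [-0.7, -1.5, 5.1]
opening: 0.172
finger_force: 25.3
```

```bash
python3 -m jog '[{"delta_pos":[0.14,0.24,0],"spin":0},{"delta_pos":[0.24,0.49,0],"spin":0},{"delta_pos":[0.3,0.76,0],"spin":0},{"delta_pos":[0.32,1.03,0],"spin":0},{"delta_pos":[0.3,1.31,0],"spin":0},{"delta_pos":[0.24,1.58,0],"spin":0},{"delta_pos":[0.14,1.83,0],"spin":0},{"delta_pos":[0,2.07,0],"spin":0},{"delta_pos":[-0.08,2.17,0],"spin":0},{"delta_pos":[-0.15,2.26,0],"spin":0},{"delta_pos":[-0.15,2.26,0],"spin":0}]'
```

```text
time: 4.15
tool_pos: [0.5611, -0.2172, 0.0859]
tool_rot: [-3.133, -0.01, 0.539]
force: [3.7, 18.4, 10.6]
opening: 0.17
finger_force: 26.2
```

The arm stopped at the expected 62 mm chord with an 18 N reaction, so the lever is at its stop. Next I'll release, rise and look.

```bash
python3 -m jog '[{"delta_pos":[0.1,-0.12,0],"spin":0},{"delta_pos":[0.1,-0.12,0],"spin":0},{"delta_pos":[0.1,-0.12,0],"spin":0},{"delta_pos":[0.1,-0.12,0],"spin":0},{"delta_pos":[0.1,-0.12,-1.5],"spin":0},{"delta_pos":[0.1,-0.12,-3],"spin":0},{"delta_pos":[-1.0,-0.12,-4.5],"spin":0},{"delta_pos":[-2.5,-0.12,-6],"spin":0},{"delta_pos":[-3.5,-0.12,-6],"spin":0},{"delta_pos":[-3.5,-0.12,-6],"spin":0},{"delta_pos":[-3.5,-0.12,-6],"spin":0}]' 32
python3 snap.py w3; python3 - <<'E'
from h import *
import pickle
q=[0.49899,-0.25716,-.4317]
c=pickle.load(open('pics/w3.pkl','rb'))
print(proj(c,place(q,[(-.013+.055*np.sin(1.2),.04+.055*np.cos(1.2),.104),(-.013-.053*np.sin(1.2),.04-.053*np.cos(1.2),.078)]+[(x,y,.148) for x in(-.006,.006) for y in (-.017,.017)])).round(0).tolist())
im=cv2.imread('pics/w3.png');cv2.imwrite('pics/w3v.png',cv2.resize(im[0:440,120:600],(720,660))[:600])
units([.45,-.25,.26])
E
```

```text
time: 5.25
tool_pos: [0.4664, -0.2763, 0.2647]
tool_rot: [3.141, -0.001, 0.538]
force: [0.3, 1.1, -0.5]
opening: 0.37
finger_force: 0.0
[[320.0, 50.0], [242.0, 178.0], [332.0, 199.0], [300.0, 153.0], [348.0, 188.0], [316.0, 141.0]]
at [ 0.4667 -0.2755  0.2637] [-1.7995e+02 -2.0000e-02  3.0900e+01]
[-0.04  -1.013  0.125]
```

View pics/w3v.png

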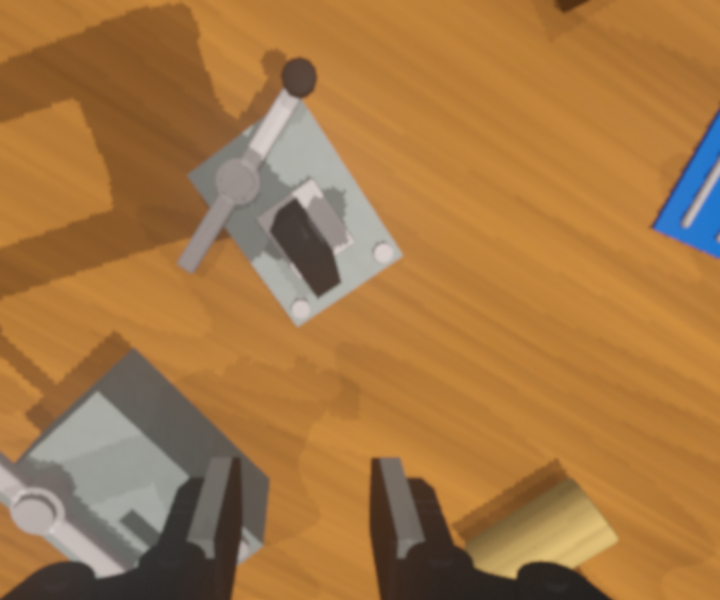

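The lever is fully open: its knob is at (319,51) against (320,50) predicted for 1.2 rad. The handle-top corners at (330,198) and (347,187) match the fit within 1–2 px. Next I'll align over the file.

```bash
python3 -c "
from h import *
units([[.499,-.2572,.23]],-24.7)"
```

```text
at [ 0.4667 -0.2755  0.2637] [-1.7995e+02 -2.0000e-02  3.0900e+01]
[1.237 0.032 1.125]
spin 6.95
```

```bash
python3 -m jog '[{"delta_pos":[0.4,0,0.2],"spin":1},{"delta_pos":[0.9,0,0.5],"spin":2},{"delta_pos":[1.24,0.03,0.8],"spin":3},{"delta_pos":[1.24,0.03,1.1],"spin":4},{"delta_pos":[1.24,0.03,1.1],"spin":5},{"delta_pos":[1.24,0.03,1.1],"spin":6},{"delta_pos":[1.24,0.03,1.1],"spin":6.95},{"delta_pos":[1.24,0.03,1.1],"spin":6.95},{"delta_pos":[1.24,0.03,1.1],"spin":6.95}]' 72 60
python3 -c "
from h import *
units([[.499,-.2572,.23],[.499,-.2572,.104]],-24.7); print(r.read_state()['joint_positions'])"
```

```text
time: 6.2
tool_pos: [0.4994, -0.2561, 0.23]
tool_rot: [-3.141, 0.002, -0.426]
force: [0.9, 0.2, 1.0]
opening: 0.842
finger_force: 0.0
at [ 0.4994 -0.2561  0.23  ] [-1.7996e+02  1.3000e-01 -2.4400e+01]
[ 0.002  0.041 -0.002]
[0.012 0.044 4.198]
spin 0.038
[-6.28084463e-01  1.80208014e-01  1.57556269e+00  2.45807322e-04
  1.38814098e+00  1.36852535e+00]
```

```bash
python3 -m jog '[{"delta_pos":[0,0.04,1.2],"spin":0.04},{"delta_pos":[0,0.04,2.4],"spin":0.04},{"delta_pos":[0,0.04,3.4],"spin":0.04},{"delta_pos":[0,0.04,4.0],"spin":0.04},{"delta_pos":[0,0.04,4.2],"spin":0.04},{"delta_pos":[0,0.04,4.2],"spin":0.04},{"delta_pos":[0,0.04,4.2],"spin":0.04}]' 72 60
python3 -m jog '[{"delta_pos":[0,0,0],"spin":0},{"delta_pos":[0,0,0],"spin":0},{"delta_pos":[0,0,0],"spin":0},{"delta_pos":[0,0,0],"spin":0},{"delta_pos":[0,0,0],"spin":0},{"delta_pos":[0,0,0],"spin":0}]' 25 60
```

```text
time: 6.9
tool_pos: [0.4996, -0.2586, 0.1063]
tool_rot: [3.141, -0.002, -0.435]
force: [0.5, 0.5, 0.4]
opening: 0.843
finger_force: 0.0
time: 7.5
tool_pos: [0.4994, -0.2585, 0.1065]
tool_rot: [3.141, -0.002, -0.435]
force: [-0.1, 0.8, 5.8]
opening: 0.385
finger_force: 59.5
```

```bash
python3 -m jog '[{"delta_pos":[0,0,-0.2],"spin":0},{"delta_pos":[0,0,-0.6],"spin":0},{"delta_pos":[0,0,-1.1],"spin":0},{"delta_pos":[0,0,-1.6],"spin":0},{"delta_pos":[0,0,-2.2],"spin":0},{"delta_pos":[0,0,-3.2],"spin":0},{"delta_pos":[0,0,-4.4],"spin":0},{"delta_pos":[0,0,-4.8],"spin":0},{"delta_pos":[0,0,-4.8],"spin":0}]'
python3 - <<'E'
from h import *
q2=[.55354,.20235,-.37204]
t,ro=place(q2,[(-.046,0,.205),(.039,0,.19)]); u=(ro-t)/np.linalg.norm(ro-t)
g=t-.06*u; g[2]=t[2]+.001-.0245+.0
print(t,ro,g); g[2]=.25
units([g],np.degrees(q2[2]))
print(cv2.projectPoints(np.zeros((1,3)),np.zeros(3),np.zeros(3),np.eye(3),None)[0].shape)
E
```

```text
time: 8.4
tool_pos: [0.5001, -0.2592, 0.2527]
tool_rot: [3.14, -0.006, -0.435]
force: [-0.4, -0.3, -1.4]
opening: 0.391
finger_force: 59.7
[0.51068697 0.21907176 0.205     ] [0.58987192 0.18817285 0.19      ] [0.45564223 0.24055088 0.1815    ]
at [ 0.5001 -0.2592  0.2527] [179.92  -0.37 -24.94]
[ -8.371 -14.478   0.018]
spin -0.454
(1, 1, 2)
```

```bash
python3 -m jog '[{"delta_pos":[-0.4,-0.7,0],"spin":0},{"delta_pos":[-1.1,-1.9,0],"spin":-0.1},{"delta_pos":[-1.9,-3.3,0],"spin":-0.2},{"delta_pos":[-2.7,-4.7,0],"spin":-0.3},{"delta_pos":[-3.5,-6.1,0],"spin":-0.4},{"delta_pos":[-4.3,-7.5,0],"spin":-0.45},{"delta_pos":[-5.1,-8.9,0],"spin":-0.45},{"delta_pos":[-5.9,-10.3,0],"spin":-0.45},{"delta_pos":[-6.7,-11.7,0],"spin":-0.45},{"delta_pos":[-7.5,-13,0],"spin":-0.45},{"delta_pos":[-8.1,-14,0],"spin":-0.45},{"delta_pos":[-8.37,-14.48,0],"spin":-0.45}]'
python3 -m jog '[{"delta_pos":[0,0,0],"spin":0},{"delta_pos":[0,0,0],"spin":0},{"delta_pos":[0,0,0],"spin":0}]'
python3 snap.py w4; python3 - <<'E'
from h import *
import pickle
im=cv2.imread('pics/w4.png');cv2.imwrite('pics/w4v.png',cv2.resize(im,(800,600),interpolation=cv2.INTER_CUBIC))
cv2.imwrite('pics/top4.png',optics.camera("top")[:,:,::-1]); cv2.imwrite('pics/scene4.png',optics.camera("scene")[:,:,::-1])
c=pickle.load(open('pics/w4.pkl','rb')); q2=[.55354,.20235,-.37204]
print(proj(c,place(q2,[(-.046,0,.205),(.039,0,.19),(.05,0,.205)])).round(1)*1.25)
E
```

```text
time: 9.6
tool_pos: [0.452, 0.2442, 0.2468]
tool_rot: [3.14, 0.004, -0.369]
force: [0.9, -0.8, -1.9]
opening: 0.389
finger_force: 59.7
time: 9.9
tool_pos: [0.4539, 0.2405, 0.2482]
tool_rot: [3.14, 0.001, -0.374]
force: [-0.3, -0.2, -1.3]
opening: 0.393
finger_force: 59.8
[[ 401.125  182.75 ]
 [ 400.5    -96.5  ]
 [ 400.125 -162.5  ]]
```

View pics/w4v.png

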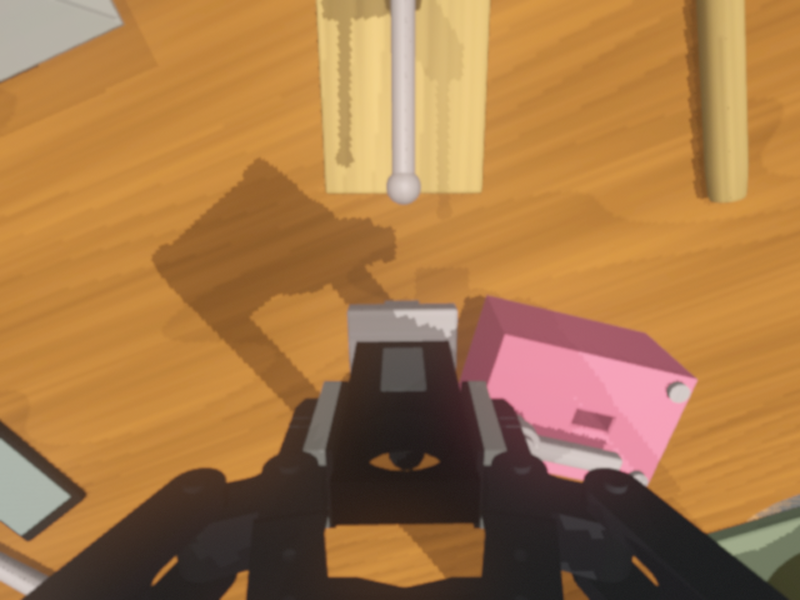

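The peg ball is at (404,187) in this 800-wide view, and the handle and hole are centred at u≈405, so they line up laterally. Vertically I'll check the hole height in the grip, using the guard's front edge (row ~305, from u 348 to 458), the hole ellipse (370–440) and the handle's back edge (row ~525).

```bash
python3 - <<'E'
from h import *
import pickle
c=pickle.load(open('pics/w4.pkl','rb')); st=r.read_state(); t=st["tool_pos"]; print(t)
a=np.linspace(0,2*np.pi,60)
for dz in (.018,.022,.0245,.028):
    q=[t[0],t[1],st["tool_rot"][2]]; o=t[2]+dz-.071
    P=lambda *p: (proj(c,place(q,[(x,y,z+o) for x,y,z in p]))*1.25).round(0)
    h=P(*[(.006,.012*np.cos(s),.071+.012*np.sin(s)) for s in a])
    print(dz,"guardfront top",P((.018,-.02,.008),(.018,.02,.008),(.018,.02,0)).tolist(),"handle top f/b",P((.006,-.017,.088),(.006,.017,.088),(-.006,.017,.088),(-.006,-.017,.088)).tolist(),"hole",h.min(0),h.max(0))
# peg from scene/top + wrist
S,T=cam("scene"),cam("top")
print(tri([(S,(440.9,269.1)),(T,(197.2,249.5)),(c,(403.5/1.25-.1,187/1.25-.1))]))
im=np.vstack([np.hstack([cv2.resize(cv2.imread('pics/scene4.png')[195:315,340:500],(480,360),interpolation=cv2.INTER_CUBIC)])])
cv2.imwrite('pics/s4v.png',im)
E
```

```text
[0.45444308 0.24059934 0.24904601]
0.018 guardfront top [[457.0, 299.0], [348.0, 299.0], [350.0, 292.0]] handle top f/b [[475.0, 458.0], [330.0, 458.0], [332.0, 501.0], [473.0, 501.0]] hole [357. 397.] [448. 446.]
0.022 guardfront top [[458.0, 303.0], [347.0, 302.0], [349.0, 295.0]] handle top f/b [[477.0, 469.0], [327.0, 469.0], [330.0, 512.0], [475.0, 512.0]] hole [356. 404.] [449. 456.]
0.0245 guardfront top [[459.0, 305.0], [347.0, 305.0], [349.0, 298.0]] handle top f/b [[479.0, 476.0], [326.0, 476.0], [328.0, 520.0], [476.0, 520.0]] hole [355. 409.] [450. 462.]
0.028 guardfront top [[460.0, 308.0], [346.0, 308.0], [348.0, 301.0]] handle top f/b [[481.0, 487.0], [324.0, 487.0], [326.0, 531.0], [478.0, 531.0]] hole [353. 415.] [451. 472.]
(array([0.50879849, 0.21910741, 0.20184497]), np.float64(0.498359939629637))
```

View pics/s4v.png

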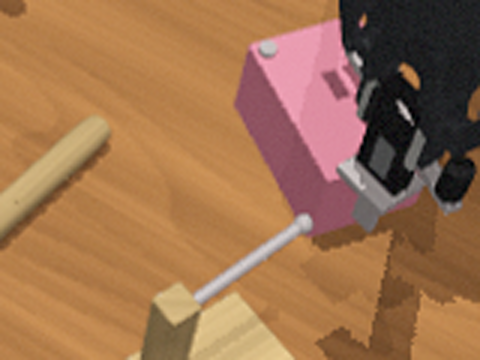

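The hole sits about 26 mm above the TCP, and the tip triangulates to (0.509,0.219,0.202). The scene crop shows the file upright in front of the peg. Next I'll compute the insertion.

```bash
python3 - <<'E'
from h import *
t=np.array([.509,.2192,.2035]); u=place([0,0,-.372],(np.cos(np.radians(10)),0,-np.sin(np.radians(10))))[0]
def g(s): p=t+s*u; p[2]-=.026; return p
up=g(-.055); 
G=[g(-.055)*[1,1,1]]; G[0][2]=g(-.015)[2]-.0005
units([G[0],g(-.015),g(0),g(.02),g(.05),g(.05)-[0,0,.008],g(.05)-[0,0,.011]],-21.3)
E
```

```text
at [0.4544 0.2406 0.249 ] [ 1.7998e+02  1.0000e-02 -2.1450e+01]
[1.490e-01 2.000e-03 2.315e+00]
[ 1.462e+00 -1.000e-03  2.298e+00]
[ 1.954e+00 -2.000e-03  2.384e+00]
[ 2.611 -0.004  2.5  ]
[ 3.595 -0.006  2.673]
[ 3.596 -0.006  2.94 ]
[ 3.596 -0.006  3.04 ]
spin -0.019
```

```bash
python3 -m jog '[{"delta_pos":[0.15,0,0.8],"spin":0},{"delta_pos":[0.15,0,1.7],"spin":0},{"delta_pos":[0.15,0,2.3],"spin":0},{"delta_pos":[0.15,0,2.3],"spin":0},{"delta_pos":[0.8,0,2.3],"spin":0},{"delta_pos":[1.35,0,2.3],"spin":0},{"delta_pos":[1.35,0,2.3],"spin":0},{"delta_pos":[1.35,0,2.3],"spin":0}]'
python3 snap.py w5; python3 - <<'E'
from h import *
import pickle
im=cv2.imread('pics/w5.png');cv2.imwrite('pics/w5v.png',cv2.resize(im[180:440,160:500],(785,600),interpolation=cv2.INTER_CUBIC))
units([[0.5,.22,.18]])
E
```

```text
time: 10.85
tool_pos: [0.4928, 0.2267, 0.1812]
tool_rot: [-3.141, -0.001, -0.374]
force: [-0.3, -0.6, -0.5]
opening: 0.394
finger_force: 59.8
at [0.4922 0.2268 0.1808] [-179.97   -0.    -21.39]
[0.325 0.117 0.028]
```

View pics/w5v.png

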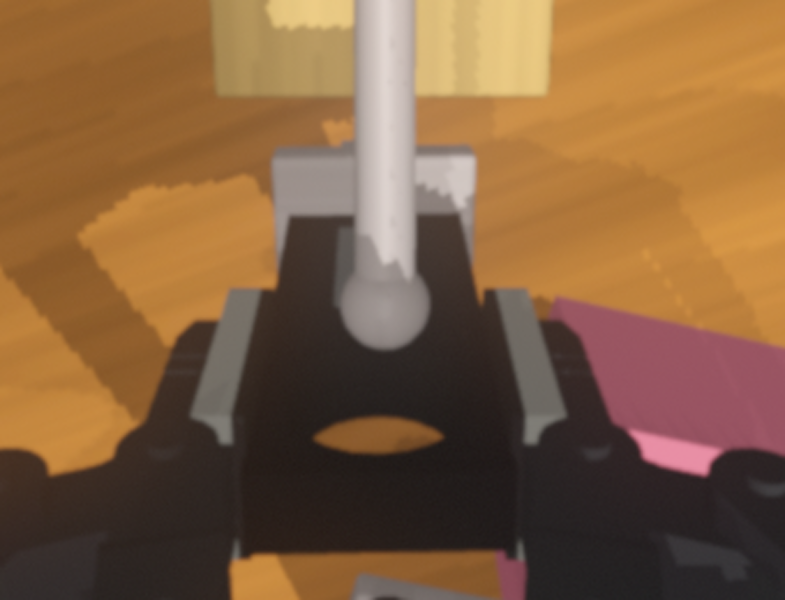

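The ball is at (386,306) in the crop and the hole is centred at u≈378, so the tool needs about 1.3 mm in +y. I'll triangulate the ball from w4 and w5 to check its height.

```bash
python3 - <<'E'
from h import *
import pickle
a,b=[pickle.load(open(f'pics/w{i}.pkl','rb')) for i in (4,5)]
x,e=tri([(a,(322.8,149.2)),(b,(326.8,312.1))]); print(x,e)
st=r.read_state(); M=R.from_euler('xyz',st["tool_rot"]).as_matrix()
print("ball in tool, mm",(M.T@(x-st["tool_pos"])*1e3).round(1))
# hole visible region check: bottom arc row of front face upper hole edge, back face
q=[*st["tool_pos"][:2],st["tool_rot"][2]]
for dz in (.022,.026,.029):
    o=st["tool_pos"][2]+dz
    print(dz,((proj(b,place(q,[(.006,0,o+.012),(-.006,0,o-.012),(.006,-.017,o+.017),(-.006,-.017,o+.017)]))-[160,180])*2.31).round(0).tolist())
E
```

```text
[0.50930527 0.21877927 0.20572041] 0.030024072772960153
ball in tool, mm [ 18.9   1.2 -24.9]
0.022 [[376.0, 428.0], [376.0, 401.0], [512.0, 452.0], [508.0, 531.0]]
0.026 [[376.0, 447.0], [376.0, 416.0], [517.0, 473.0], [512.0, 554.0]]
0.029 [[376.0, 463.0], [376.0, 428.0], [520.0, 490.0], [516.0, 572.0]]
```

```bash
python3 -m jog '[{"delta_pos":[0.2,0.04,0.03],"spin":0},{"delta_pos":[0.5,0.04,0.03],"spin":0},{"delta_pos":[0.75,0.04,0.05],"spin":0},{"delta_pos":[1.0,0.04,0.1],"spin":0},{"delta_pos":[1.3,0.04,0.15],"spin":0},{"delta_pos":[1.6,0.04,0.2],"spin":0},{"delta_pos":[1.9,0.04,0.25],"spin":0},{"delta_pos":[2.2,0.04,0.3],"spin":0},{"delta_pos":[2.3,0.04,0.32],"spin":0},{"delta_pos":[2.3,0.04,0.32],"spin":0}]'
python3 -m jog '[{"delta_pos":[0,0,0.08],"spin":0},{"delta_pos":[0,0,0.16],"spin":0},{"delta_pos":[0,0,0.22],"spin":0},{"delta_pos":[0,0,0.22],"spin":0}]'
```

```text
time: 11.9
tool_pos: [0.5562, 0.2004, 0.1704]
tool_rot: [3.141, 0.0, -0.373]
force: [0.2, -0.3, -1.0]
opening: 0.386
finger_force: 59.8
time: 12.3
tool_pos: [0.5556, 0.2009, 0.1645]
tool_rot: [-3.142, 0.0, -0.372]
force: [-1.2, -0.8, 1.9]
opening: 0.392
finger_force: 60.4
```

```bash
python3 -m jog '[{"delta_pos":[0,0,0.03],"spin":0},{"delta_pos":[0,0,0.03],"spin":0},{"delta_pos":[0,0,0.03],"spin":0}]'
python3 - <<'E'
from h import *
cv2.imwrite('pics/scene6.png',optics.camera("scene")[:,:,::-1])
im=cv2.imread('pics/scene6.png')[215:365,340:500]; cv2.imwrite('pics/s6v.png',cv2.resize(im,(640,600),interpolation=cv2.INTER_CUBIC))
E
```

```text
time: 12.6
tool_pos: [0.5558, 0.2009, 0.1642]
tool_rot: [-3.141, -0.0, -0.372]
force: [-2.3, -0.5, 4.8]
opening: 0.389
finger_force: 60.6
```

View pics/s6v.png

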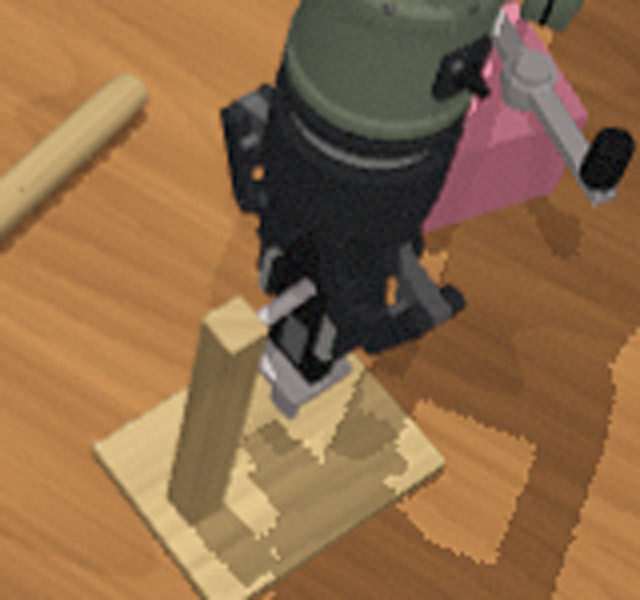

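The file is on the peg, about 50 mm in from the tip, and contact is felt at 4.8 N. Next I'll release and rise.

```bash
python3 -m jog '[{"delta_pos":[0,0,0],"spin":0},{"delta_pos":[0,0,0],"spin":0},{"delta_pos":[0,0,0],"spin":0},{"delta_pos":[0,0,0],"spin":0},{"delta_pos":[0,0,0],"spin":0},{"delta_pos":[0,0,-0.3],"spin":0},{"delta_pos":[0,0,-1],"spin":0},{"delta_pos":[0,0,-2],"spin":0},{"delta_pos":[0,0,-3.2],"spin":0},{"delta_pos":[-0.5,0,-4.4],"spin":0},{"delta_pos":[-2,0,-4.6],"spin":0},{"delta_pos":[-3.5,0,-4.6],"spin":0}]' 66
python3 -m jog '[{"delta_pos":[-1.5,1.5,0],"spin":0},{"delta_pos":[-2,3,0],"spin":0},{"delta_pos":[-2,4,0],"spin":0},{"delta_pos":[-2,4,0],"spin":0},{"delta_pos":[-2,4,0],"spin":0},{"delta_pos":[-2,4,0],"spin":0},{"delta_pos":[-2,4,0],"spin":0},{"delta_pos":[-2,4,0],"spin":0}]'
python3 - <<'E'
from h import *
s=optics.camera("scene")[:,:,::-1]; t=optics.camera("top")[:,:,::-1]
a=cv2.resize(s[215:365,340:500],(427,400),interpolation=cv2.INTER_CUBIC); b=cv2.resize(t[190:310,180:330],(373,298),interpolation=cv2.INTER_CUBIC)
o=np.zeros((600,800,3),np.uint8); o[:400,:427]=a; o[:298,427:]=b; o[300:600,430:800]=cv2.resize(t,(370,300)); o[400:,:266]=cv2.resize(s,(266,200))
cv2.imwrite('pics/f7.png',o)
E
```

```text
time: 13.85
tool_pos: [0.4589, 0.2394, 0.3047]
tool_rot: [-3.137, -0.005, -0.374]
force: [0.4, 1.0, -0.7]
opening: 0.775
finger_force: 0.0
time: 14.65
tool_pos: [0.3589, 0.1495, 0.3011]
tool_rot: [3.141, 0.001, -0.372]
force: [-1.7, 0.3, 0.1]
opening: 0.771
finger_force: 0.0
```

View pics/f7.png

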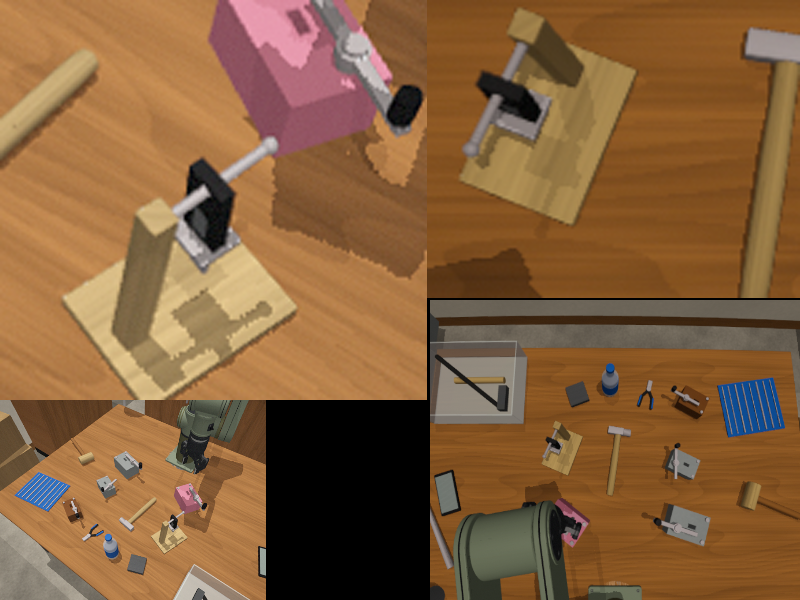

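The file hangs freely around mid-peg, the lever is still open and the bystanders haven't moved. I'll let any swing settle, then hand in.

```bash
python3 -m jog '[{"delta_pos":[0,0,0],"spin":0},{"delta_pos":[0,0,0],"spin":0},{"delta_pos":[0,0,0],"spin":0},{"delta_pos":[0,0,0],"spin":0},{"delta_pos":[0,0,0],"spin":0},{"delta_pos":[0,0,0],"spin":0},{"delta_pos":[0,0,0],"spin":0},{"delta_pos":[0,0,0],"spin":0},{"delta_pos":[0,0,0],"spin":0},{"delta_pos":[0,0,0],"spin":0}]' && python3 -c "
from rig import r
print(r.job_done())"
```

```text
time: 15.75
tool_pos: [0.3585, 0.149, 0.3012]
tool_rot: [-3.142, 0.0, -0.373]
force: [0.5, 0.2, -0.1]
opening: 0.776
finger_force: 0.0
the job is handed in; nothing more can be done
None
```

I handed the job in at about 15.8 s of the 61 s allowed: the lever is fully open, the file hangs free about mid-peg, and the last pictures show the bystanders where they were; no verdict came back.

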